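Clamp the plaster mould in the bench stop

TASK

Push the loose sliding jaw of the bench stop along its board so that the plaster mould is squared up and held snugly, flat on the board, between the jaw and the fixed stop. Then lock the jaw there by turning its orange clamp knob clockwise (seen from above) all the way to the end of its turn. Leave the jaw, the mould and the knob like that, and do not disturb the mug, the pot or the red rubber rib round about.

Things in the scene. Friction and masses are not known exactly. Their poses are not given: they have to be found in the camera images.
- bench_stop: The bench stop: a plywood board 130 x 380 x 18 mm that does not move, with a steel-lined slot along its middle. Origin: centre of its underside, on the table. Its y axis runs along the board from the sliding jaw to the fixed stop, x across it, z up; the board's top is 18 mm above the origin.
- stop_face (a point): Middle of the cork-lined face of the fixed stop, a wooden block 100 mm wide (along x) and 32 mm high above the board, at the board's +y end; 15 mm above the board's top. The face looks to -y; axes as the board's.
- jaw_face (a point): Middle of the cork-lined front face of the sliding jaw, 15 mm above the board's top; axes as the board's, the face looks to +y. The jaw is a wooden block 100 mm wide (x), 70 mm long (y), 33 mm high; it slides along y only and cannot tip or come off.
- jaw_back (a point): Middle of the jaw's flat back face (looks to -y, aluminium plate), 15 mm above the board's top: where it may be pushed.
- jaw_slide (a joint): Travel of the jaw along the board towards the fixed stop (m), 0 at its far end; it drags with about 3 N while the knob is loose, stays where it is left, and is held fast (over 40 N) when the knob is tight.
- knob_axis (a point): On the vertical axis of the orange clamp knob, 59 mm above the board's top, half-way up its arm. It lies on the jaw, 15 mm to -x of the jaw's middle. The knob is a round hub 29 mm across with a single arm 13 mm wide and 14 mm high that reaches 77 mm from the axis and stands clear of the jaw (arm from 52 to 66 mm above the board's top, 19 mm over the jaw's wood).
- knob_tip (a point): Centre of the rounded end (17 mm across) of the knob's arm, 68.5 mm from the axis, half-way up the arm.
- clamp_knob (a joint): Turn of the knob (rad), growing clockwise seen from above: 0 is its loose end, 1.3 its tight end (a firm stop); it begins to bite at about 0.5. At 0 the arm points 215 degrees counter-clockwise from the board's +x axis (towards -x and -y), at 1.3 it points at 140 degrees. It stays where it is left (it may spring back 0.05) and needs about 0.1 N m at first, 0.2 N m at the end. It starts loose.
- mould_mid (a point): Centre of the loose white plaster mould, a rectangular block with a raised pattern on top, 62 x 51 mm and 24 mm high (20 mm to its flat top), 0.085 kg, half-way up. It lies on the board between the jaw and the fixed stop, its 62 mm side roughly along the board's x. Held snugly its centre is 25.5 mm from either face.
- mug_mid (a point): Centre of a pale round mug, 81 mm across, 92 mm high; a bystander.
- pot_mid (a point): Centre of an orange pot, 88 mm across, 90 mm high; a bystander.
- kidney_mid (a point): Centre of a red kidney-shaped rubber rib, 56 x 100 x 9 mm, lying flat; a bystander.
Mind the look-alikes: they are no part of the job. What is shaped like the part that bears mould_mid but turquoise is not meant.

How it is judged:
On the way:
1. the mould sits snugly between the jaw and the fixed stop while the knob is still loose (turned less than 0.45 rad) (y of mould_mid in the frame of jaw_face below 0.029 m and y of mould_mid in the frame of stop_face above -0.029 m and x of mould_mid in the frame of stop_face between -0.03 and 0.03 m and angle between mould_mid's own z axis and vertical below 0.1 rad and angle between the x axis of mould_mid and the x axis of bench_stop, either way round below 0.1 rad and value of joint clamp_knob below 0.45 rad), for 0.2 s.
At the end, for the whole second after the job is handed in: The mould is flat on the board and square (within 0.1 rad) between jaw and fixed stop, with its centre within 29 mm of each face (snug is 25.5) and within 30 mm of the board's middle line; the knob is turned past 1.0 rad of its 1.3; the jaw is at rest (y of mould_mid in the frame of jaw_face below 0.029 m and y of mould_mid in the frame of stop_face above -0.029 m and x of mould_mid in the frame of stop_face between -0.03 and 0.03 m and angle between mould_mid's own z axis and vertical below 0.1 rad and angle between the x axis of mould_mid and the x axis of bench_stop, either way round below 0.1 rad and value of joint clamp_knob above 1 rad and velocity of joint jaw_slide between -0.005 and 0.005 m/s); the robot touches nothing.
It fails at once if the mug, the pot or the red rubber rib is moved more than 30 mm (distance of any of mug_mid, pot_mid, kidney_mid from where it was at the start of the episode above 0.03 m).
It also fails if it takes over 48 s, if anything falls off the work surface, if the arm or the gripper's body presses on something with over 40 N, if the wrist force passes 120 N, or if a joint passes its speed limit or range.

ROBOT

A 6-joint arm with a two-finger parallel gripper is mounted at the origin on the work surface; the furniture and walls round the work are solid. World frame = base frame: x ahead of the robot, y to its left, z up, the work surface at z = 0. Lengths are in m, angles in rad, forces in N, time in s.
With the tool pointing down it reaches from about 0.3 to 0.775 m from the base axis. Payload 14.6 kg.
Tool frame: the origin (TCP) lies on the centre line of the jaws, within the pads' length; the fingertips stand ctrl.tip_extent ahead of it and the grasp point (between the pads) lies 6 mm ahead of it (ctrl.tip_extent is the distance from the TCP to the fingertips, in m); z points along the fingers, y is the line along which they close (so a half turn about z gives the same grasp; the last joint's range is limited). The gripper opens to 94 mm and grips with 3 to 60 N. Pads are 16 mm wide; open, the fingers measure 119 mm over their backs; the gripper's body (75 mm by 177 mm) begins 78 mm behind the grasp point.
Start: joints at [1.257, 0.3, 1.521, -0, 1.321, -0.067], TCP at [0.134, 0.533, 0.23] pointing down, gripper open.
Joint ranges: [-3.03, 3.03], [-0.79, 2.21], [0.23, 2.52], [-1.04, 4.18], [0, 3.07], [-2.55, 2.55]. Speed limits (rad/s): [2.22, 2.22, 2.57, 3.14, 3.14, 3.14].

INTERFACE

Orientations are given as a 3x3 rotation matrix whose columns are the frame's x, y, z axes.
In Python, from cell import observe, eyes, ctrl gives the robot as it stands.
- The arm moves only by the tool drive_tool, never from a script. Its argument "motion" is a list that holds one entry, the list of rows, each a list of 7 numbers: the shift along the tool's x, y, z each as a share of 10 cm, from -1 to 1, then the turn, a rotation vector about the tool's x, y, z each as a share of 90 degrees, from -1 to 1, then the opening, from -1 (shut) to 1 (fully open), so that 0 is half open. A call has 1 to 20 rows; each row is the pose to reach, as a shift and turn from the pose commanded when the call began, along the tool's axes at that moment; what a row does not reach only later rows make up. A row lasts 1/8 s, in which the tool goes at most 62.5 mm and 10.7 degrees, less where a joint would pass 70% of its speed; a pose out of reach is approached as far as the arm can. A call with a number of a shift or a turn outside -1 to 1 is refused whole. A call with a gripper value outside its range is refused whole. The fingers move at their own pace and stop on an object; "newtons" is the grip in N (left out, the last holds). Time passes only in rows, so rows that repeat a pose let the fingers close. It gives the time, the measured TCP pose, the force, the opening and the grip force at its end, in the units of the state.
- observe(): the state, without advancing time (a new reading comes with each control period).
- eyes.get_image(name): name is "scene" or "top" or "wrist"; returns a dict with "frame" (400x640x3 uint8, blue, green, red), "vfov" (degrees; the focal length in pixels is half the picture's height over the tangent of half this angle, whatever the lens; pixels are square), "cx", "cy" (the principal point, pixels), "R" (3x3) and "t" (3): a world point X has camera coordinates R X + t. Camera axes: x right, y down, z forward; pixel columns grow to the right and rows downward; lengths in m; the calibration is good to about 2 mm. A picture is of the moment at which its call begins. There is no depth.
- ctrl.finish_job(): hands the job in; it is judged then, once.
The state is a dict: "time_s": time; "q": joint angles; "qd": joint speeds; "effort": joint torques, N m; "tcp_pos": TCP position; "tool_rot": TCP orientation; "ft_force": force on the tool from outside, world axes, zero at the start; "wrist_torque": the same for the moment, N m; "finger_gap": opening from 0.0 (shut) to 1.0 (fully open); "grip_force": force on a finger pad.
Only numpy, scipy, OpenCV 4.12 (cv2) and the standard library are available. Lean on these libraries where they do the work, as an engineer would, in place of code of your own. Each camera call takes 0.05 s, during which the arm holds its last target. There are 200 camera calls.

## Working session

There is one attempt and no reset: what is moved stays moved. The work goes in short steps, Python scripts to look and compute and a tool call to move; the robot and the scene stay as the last step left them, time stands still between calls to the robot, and variables do not carry over. Pictures are saved under pics/ and viewed, at most 10 in all, crops included, and the job is handed in when it is done.

Besides the shell and the picture viewer there is one more tool, called as name(argument=value, ...) on one line, values as JSON. drive_tool: Moves the arm, as the interface text tells. Shift numbers are shares of 10 cm and turn numbers shares of 90 degrees, none past 1 either way. Its arguments: {"type":"object","properties":{"motion":{"type":"array","items":{"type":"array","items":{"type":"array","items":{"type":"number","minimum":-1,"maximum":1}}}},"newtons":{"type":"number"}},"required":["motion"]}

```bash
mkdir -p pics
cat > h.py <<'E'
import numpy as np, cv2
from cell import observe, eyes, ctrl
def K(im):
    f=im["frame"].shape[0]/2/np.tan(np.radians(im["vfov"])/2); return f,im["cx"],im["cy"]
def ray(im,u,v,z):
    f,cx,cy=K(im); R=np.array(im["R"]);t=np.array(im["t"])
    o=-R.T@t; d=R.T@np.array([(u-cx)/f,(v-cy)/f,1]); return o+d*(z-o[2])/d[2]
def proj(im,X):
    f,cx,cy=K(im); p=np.array(im["R"])@np.array(X)+np.array(im["t"]); return p[:2]/p[2]*f+[cx,cy]
E
python3 - <<'E'
from h import *
import pickle
for n in("top","scene"):
    im=eyes.get_image(n); pickle.dump(im,open(n+".pkl","wb")); cv2.imwrite(f"pics/{n}0.png",im["frame"])
    print(n,im["vfov"],-np.array(im["R"]).T@im["t"])
s=observe();print(s["time_s"],s["tcp_pos"],np.round(s["tool_rot"],3),ctrl.tip_extent,s["ft_force"])
E
```

```text
top 50.81366416945172 [ 0.36287889 -0.02477667  1.01988509]
scene 49.677711992710584 [-0.08513626 -0.65686229  0.87562037]
0.1 [0.1343156  0.53311184 0.22994011] [[-0.97   0.244 -0.   ]
 [ 0.244  0.97  -0.001]
 [ 0.    -0.001 -1.   ]] 0.025 [0.09764434 0.44679694 0.95302332]
```

View pics/top0.png

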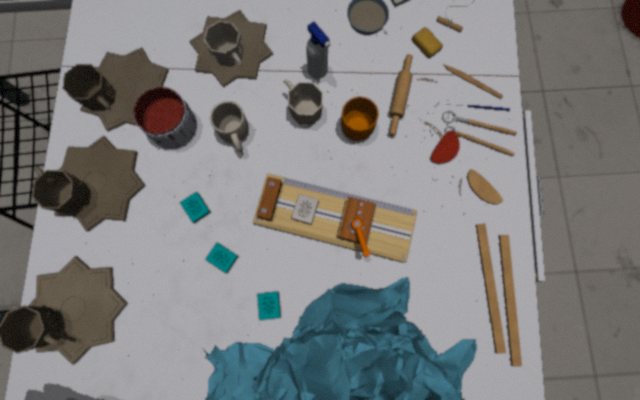

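View pics/scene0.png

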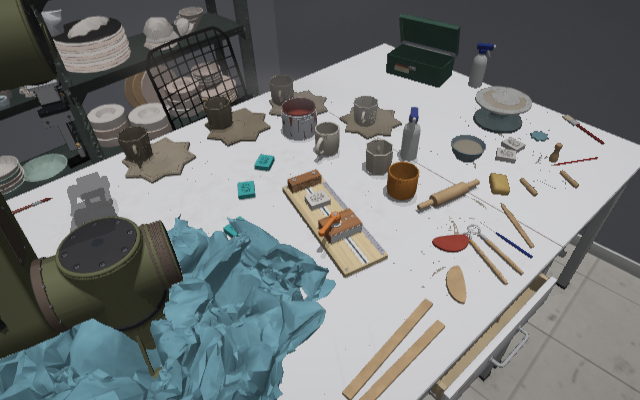

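Run:
```python
from h import *
import pickle
im=pickle.load(open("top.pkl","rb"))
c=im["frame"][165:275,245:425]; cv2.imwrite("pics/crop.png",cv2.resize(c,None,fx=4.4,fy=4.4,interpolation=cv2.INTER_CUBIC))
print([proj(im,p).round() for p in([0,0,0],[.3,0,0],[.134,.533,.2],[.5,.3,0])])
for n,u,v in [("clothtop",345,282),("cloth",408,280),("cloth",210,350),("cloth",475,345)]:print(n,ray(im,u,v,0.05).round(3))
```

```text
[array([321., 461.]), array([313., 320.]), array([ 17., 442.]), array([186., 242.])]
clothtop [ 0.381 -0.077  0.05 ]
cloth [ 0.377 -0.22   0.05 ]
cloth [0.252 0.229 0.05 ]
cloth [ 0.228 -0.352  0.05 ]
```

View pics/crop.png

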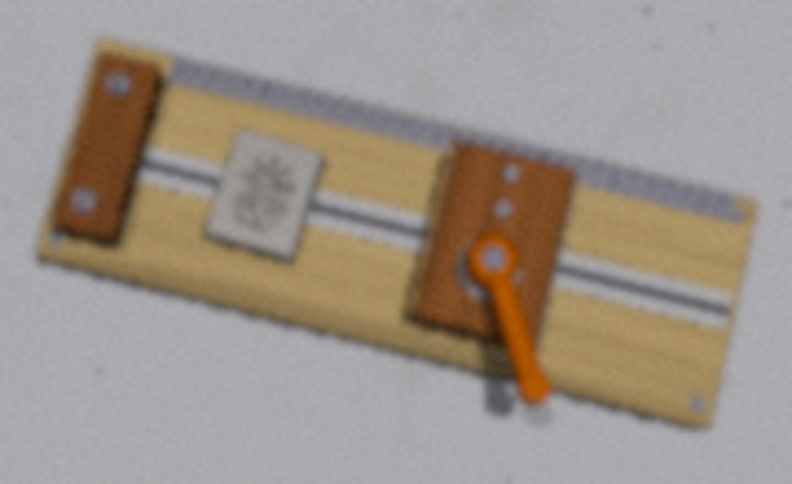

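```bash
cat > m.py <<'E'
from h import *
import pickle
im=pickle.load(open("top.pkl","rb"))
def P(x,y,z): return ray(im,245+x/4.4,165+y/4.4,z)
C=[P(100,40,.018),P(40,258,.018),P(708,428,.018),P(755,200,.018)]
L=np.array([[.065,.19],[-.065,.19],[-.065,-.19],[.065,-.19]])
c=np.mean(C,0)[:2]; A=np.array(C)[:,:2]-c
a=np.arctan2((L[:,0]*A[:,1]-L[:,1]*A[:,0]).sum(),(L*A).sum())
Rb=np.array([[np.cos(a),-np.sin(a)],[np.sin(a),np.cos(a)]])
def tob(p): return Rb.T@(p[:2]-c)
def tow(p): return c+Rb@np.array(p)
if __name__=="__main__":
    print("board",c,np.degrees(a),[(tob(p)-l).round(3) for p,l in zip(C,L)])
    for n,x,y,z in [("stopf",160,72,.05),("stopf",118,243,.05),("jawf",452,140,.051),("jawf",408,318,.051),("jawb",578,168,.051),("knob",493,258,.084),("tip",535,388,.077)]+[("mould",*q,.038) for q in((240,128),(325,152),(293,258),(207,235))]:
        print(n,tob(P(x,y,z)).round(4))
    for n,u,v,z in (("mug",305,105,.05),("pot",360,118,.05),("mug2",230,123,.05),("kid",445,147,.005)): print(n,ray(im,u,v,z).round(3))
E
python3 m.py
```

```text
board [ 0.53609549 -0.06679549] -17.639909300615336 [array([-0.001, -0.002]), array([ 0.002, -0.004]), array([0.001, 0.003]), array([-0.001,  0.003])]
stopf [0.0467 0.1449]
stopf [-0.0492  0.1417]
jawf [ 0.0484 -0.0171]
jawf [-0.0505 -0.0169]
jawb [ 0.0499 -0.0858]
knob [-0.0143 -0.0515]
tip [-0.0727 -0.0876]
mould [0.0297 0.0963]
mould [0.0281 0.0481]
mould [-0.0325  0.0504]
mould [-0.0317  0.0984]
mug [ 0.816 -0.009  0.05 ]
pot [ 0.774 -0.142  0.05 ]
mug2 [0.78  0.177 0.05 ]
kid [ 0.701 -0.356  0.005]
```

Candidates in the top picture: white block on the board at (305,209), which is the mould. Turquoise look-alikes are at (195,207), (222,257) and (268,305). The crop confirms the white one, lying nearly square between the fixed stop (left) and the jaw with the orange knob (right). First I'll travel to a spot behind the jaw.

drive_tool(motion=[[[-0.9, -1, 0, 0, 0, 0, -1], [-0.9, -1, 0, 0, 0, 0, -1], [-0.9, -1, 0, 0, 0, 0, -1]]])

```text
time_s: 0.48
tcp_pos: [0.1982, 0.4122, 0.2305]
tool_rot: [[-0.969, 0.247, 0.0], [0.247, 0.969, -0.0], [-0.0, -0.0, -1.0]]
ft_force: [0.2, -0.2, -0.1]
finger_gap: 0.714
grip_force: 0.0
```

drive_tool(motion=[[[-0.9, -1, 0, 0, 0, 0, -1], [-0.9, -1, 0, 0, 0, 0, -1], [-0.9, -1, 0, 0, 0, 0, -1]]])

```text
time_s: 0.85
tcp_pos: [0.2611, 0.2938, 0.2306]
tool_rot: [[-0.969, 0.247, 0.0], [0.247, 0.969, 0.0], [-0.0, 0.0, -1.0]]
ft_force: [-0.1, -0.5, -0.3]
finger_gap: 0.399
grip_force: 0.0
```

drive_tool(motion=[[[-0.9, -1, 0, 0, 0, 0, -1], [-0.9, -1, 0, 0, 0, 0, -1], [-0.9, -1, 0, 0, 0, 0, -1]]])

```text
time_s: 1.23
tcp_pos: [0.3241, 0.175, 0.2305]
tool_rot: [[-0.969, 0.248, 0.0], [0.248, 0.969, 0.0], [-0.0, 0.0, -1.0]]
ft_force: [0.1, 0.5, 0.2]
finger_gap: 0.08
grip_force: 0.0
```

drive_tool(motion=[[[-0.9, -1, 0, 0, 0, 0, -1], [-0.9, -1, 0, 0, 0, 0, -1], [-0.9, -1, 0, 0, 0, 0, -1]]])

```text
time_s: 1.6
tcp_pos: [0.387, 0.0564, 0.2303]
tool_rot: [[-0.969, 0.247, -0.0], [0.247, 0.969, 0.0], [0.0, -0.0, -1.0]]
ft_force: [-0.3, 0.5, -0.8]
finger_gap: 0.008
grip_force: 0.0
```

drive_tool(motion=[[[-0.9, -1, 0, 0, 0, 0, -1], [-0.9, -1, 0, 0, 0, 0, -1], [-0.9, -1, 0, 0, 0, 0, -1]]])

```text
time_s: 1.98
tcp_pos: [0.4498, -0.0619, 0.2299]
tool_rot: [[-0.969, 0.246, -0.001], [0.246, 0.969, 0.0], [0.001, 0.0, -1.0]]
ft_force: [-0.5, 1.1, 0.1]
finger_gap: 0.002
grip_force: 0.0
```

drive_tool(motion=[[[-0.8, -1, 0, 0, 0, 0.9, -1], [-0.8, -1, 0, 0, 0, 0.9, -1], [-0.8, -1, 0, 0, 0, 0.9, -1], [-0.8, -1, 0, 0, 0, 0.9, -1], [-0.8, -1, 0, 0, 0, 0.9, -1], [-0.8, -1, 0, 0, 0, 0.9, -1], [-0.8, -1, 0, 0, 0, 0.9, -1], [-0.8, -1, 0, 0, 0, 0.9, -1], [-0.8, -1, 0, 0, 0, 0.9, -1]]])

```text
time_s: 3.1
tcp_pos: [0.5024, -0.1757, 0.2303]
tool_rot: [[0.087, 0.996, -0.0], [0.996, -0.087, 0.0], [0.0, -0.0, -1.0]]
ft_force: [0.8, -0.5, 0.5]
finger_gap: 0.006
grip_force: 0.0
```

drive_tool(motion=[[[-0.07, 0.03, 0.9, 0, 0, 0.14, -1], [-0.07, 0.03, 0.9, 0, 0, 0.14, -1], [-0.07, 0.03, 0.9, 0, 0, 0.14, -1], [-0.07, 0.03, 0.9, 0, 0, 0.14, -1]]])

```text
time_s: 3.6
tcp_pos: [0.5049, -0.1847, 0.1419]
tool_rot: [[0.302, 0.953, 0.002], [0.953, -0.302, -0.001], [-0.0, 0.002, -1.0]]
ft_force: [0.3, -0.9, -0.1]
finger_gap: 0.005
grip_force: 0.0
```

drive_tool(motion=[[[0, 0, 0.5, 0, 0, 0, -1], [0, 0, 0.7, 0, 0, 0, -1], [0, 0, 0.86, 0, 0, 0, -1], [0, 0, 0.86, 0, 0, 0, -1], [0, 0, 0.86, 0, 0, 0, -1]]])

```text
time_s: 4.22
tcp_pos: [0.5048, -0.1854, 0.0557]
tool_rot: [[0.304, 0.953, 0.002], [0.953, -0.304, -0.001], [-0.0, 0.002, -1.0]]
ft_force: [0.1, 0.0, 0.1]
finger_gap: 0.006
grip_force: 0.0
```

Run:
```python
from m import *
s=observe(); print(tob(np.array(s["tcp_pos"])),s["tcp_pos"],np.round(s["tool_rot"],3),s["ft_force"])
im=eyes.get_image("top"); cv2.imwrite("pics/c2.png",cv2.resize(im["frame"][150:290,235:435],None,fx=4,fy=4,interpolation=cv2.INTER_CUBIC))
```

```text
[ 0.00608987 -0.12255686] [ 0.50476015 -0.18543514  0.05570498] [[ 0.304  0.953  0.002]
 [ 0.953 -0.304 -0.001]
 [-0.     0.002 -1.   ]] [0.11105134 0.01907436 0.12379764]
```

View pics/c2.png

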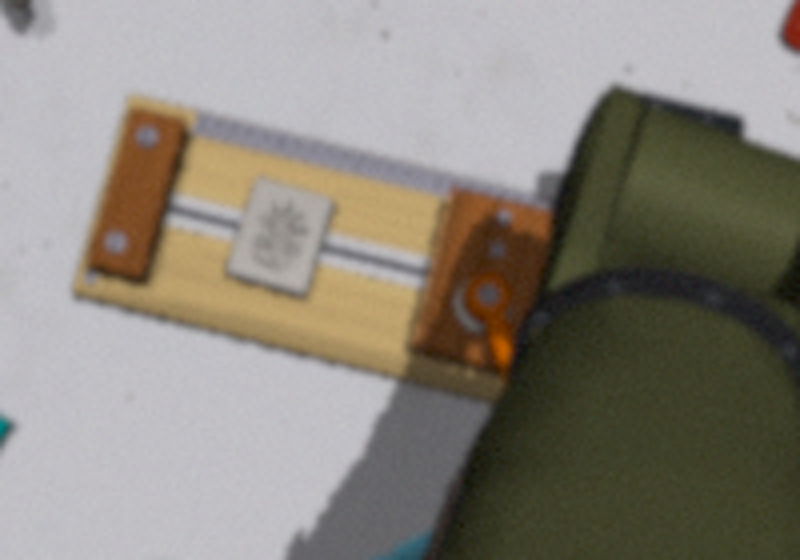

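The hand is behind the jaw with the tool's x axis along the board. Next I'll push.

drive_tool(motion=[[[0.1, 0, 0, 0, 0, 0, -1], [0.2, 0, 0, 0, 0, 0, -1], [0.25, 0, 0, 0, 0, 0, -1], [0.3, 0, 0, 0, 0, 0, -1], [0.35, 0, 0, 0, 0, 0, -1], [0.42, 0, 0, 0, 0, 0, -1], [0.49, 0, 0, 0, 0, 0, -1], [0.56, 0, 0, 0, 0, 0, -1], [0.63, 0, 0, 0, 0, 0, -1], [0.7, 0, 0, 0, 0, 0, -1], [0.77, 0, 0, 0, 0, 0, -1], [0.84, 0, 0, 0, 0, 0, -1], [0.88, 0, 0, 0, 0, 0, -1], [0.92, 0, 0, 0, 0, 0, -1], [0.96, 0, 0, 0, 0, 0, -1], [1, 0, 0, 0, 0, 0, -1]]])

```text
time_s: 6.28
tcp_pos: [0.5347, -0.0899, 0.0545]
tool_rot: [[0.305, 0.952, 0.0], [0.952, -0.305, -0.0], [-0.0, 0.0, -1.0]]
ft_force: [0.7, -4.3, 2.3]
finger_gap: 0.006
grip_force: 1.8
```

drive_tool(motion=[[[0.04, 0, 0, 0, 0, 0, -1], [0.08, 0, 0, 0, 0, 0, -1], [0.12, 0, 0, 0, 0, 0, -1], [0.16, 0, 0, 0, 0, 0, -1], [0.2, 0, 0, 0, 0, 0, -1], [0.24, 0, 0, 0, 0, 0, -1], [0.27, 0, 0, 0, 0, 0, -1], [0.29, 0, 0, 0, 0, 0, -1], [0.29, 0, 0, 0, 0, 0, -1]]])

```text
time_s: 7.4
tcp_pos: [0.5431, -0.062, 0.0542]
tool_rot: [[0.305, 0.952, -0.001], [0.952, -0.305, 0.001], [0.0, -0.001, -1.0]]
ft_force: [-0.4, -0.3, -1.0]
finger_gap: 0.006
grip_force: 0.0
```

Run:
```python
from m import *
s=observe(); print(tob(np.array(s["tcp_pos"])),s["tcp_pos"],s["ft_force"])
```

```text
[0.00521981 0.00673504] [ 0.54311081 -0.06195891  0.05422138] [-0.38681459 -0.34639357 -0.95251455]
```

drive_tool(motion=[[[0.02, 0, 0, 0, 0, 0, -1], [0.04, 0, 0, 0, 0, 0, -1], [0.06, 0, 0, 0, 0, 0, -1], [0.06, 0, 0, 0, 0, 0, -1]]])

```text
time_s: 7.9
tcp_pos: [0.5451, -0.0563, 0.0543]
tool_rot: [[0.305, 0.952, -0.0], [0.952, -0.305, 0.0], [0.0, -0.001, -1.0]]
ft_force: [-1.0, -1.5, -0.9]
finger_gap: 0.006
grip_force: 0.7
```

drive_tool(motion=[[[0.015, 0, 0, 0, 0, 0, -1], [0.03, 0, 0, 0, 0, 0, -1]]])

```text
time_s: 8.15
tcp_pos: [0.5459, -0.0537, 0.0543]
tool_rot: [[0.305, 0.952, -0.001], [0.952, -0.305, 0.0], [-0.0, -0.001, -1.0]]
ft_force: [-4.1, -2.9, -1.5]
finger_gap: 0.003
grip_force: 1.9
```

Run:
```python
from m import *
im=eyes.get_image("top"); cv2.imwrite("pics/c3.png",cv2.resize(im["frame"][150:290,235:435],None,fx=4,fy=4,interpolation=cv2.INTER_CUBIC))
```

```text
(no output)
```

View pics/c3.png

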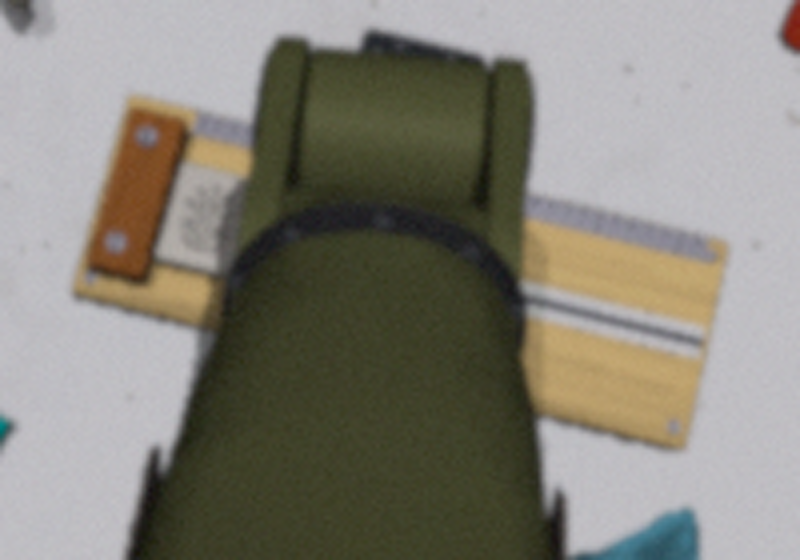

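drive_tool(motion=[[[0.015, 0, 0, 0, 0, 0, -1], [0.03, 0, 0, 0, 0, 0, -1], [0.03, 0, 0, 0, 0, 0, -1]]])

```text
time_s: 8.57
tcp_pos: [0.5464, -0.0523, 0.0543]
tool_rot: [[0.305, 0.952, -0.002], [0.952, -0.305, -0.002], [-0.003, -0.001, -1.0]]
ft_force: [-8.8, -14.2, 1.0]
finger_gap: 0.005
grip_force: 8.4
```

drive_tool(motion=[[[-0.3, 0, 0, 0, 0, 0, -1], [-0.6, 0, 0, 0, 0, 0, -1], [-1, 0, -0.3, 0, 0, 0, -1], [-1, 0, -0.7, 0, 0, 0, -1], [-1, 0, -0.7, 0, 0, 0, -1], [-1, 0, -0.7, 0, 0, 0, -1]]])

```text
time_s: 9.32
tcp_pos: [0.5167, -0.1458, 0.124]
tool_rot: [[0.304, 0.953, 0.0], [0.953, -0.304, 0.0], [0.0, 0.0, -1.0]]
ft_force: [0.1, -0.1, 0.3]
finger_gap: 0.005
grip_force: 0.0
```

Run:
```python
from m import *
s=observe(); print(tob(np.array(s["tcp_pos"])),s["tcp_pos"],s["ft_force"])
im=eyes.get_image("top"); pickle.dump(im,open("top2.pkl","wb"));cv2.imwrite("pics/c4.png",cv2.resize(im["frame"][165:275,245:425],None,fx=4.4,fy=4.4,interpolation=cv2.INTER_CUBIC))
```

```text
[ 0.00541383 -0.08114517] [ 0.51666504 -0.14576577  0.12401732] [ 0.10097559 -0.06621071  0.26092299]
```

View pics/c4.png

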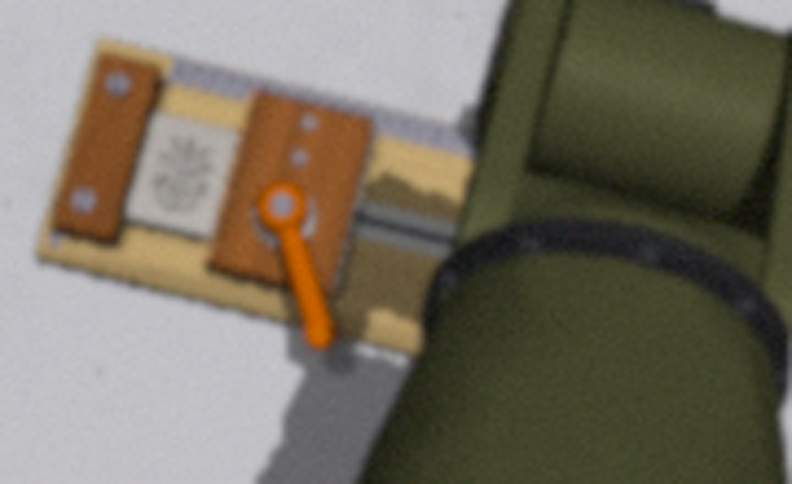

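```bash
cat > k.py <<'E'
from m import *
im2=pickle.load(open("top2.pkl","rb"))
Q=lambda x,y,z: tob(ray(im2,245+x/4.4,165+y/4.4,z))
hub=Q(282,204,.085); tip=Q(320,333,.084); 
d=tip-hub
print("hub",hub,"tip",tip,np.hypot(*d),np.degrees(np.arctan2(d[1],d[0]))%360,"jawf",Q(258,92,.051),Q(210,268,.051))
ax=np.array([-.015,hub[1]])
def pose(phi,r=.058,d=.0145):
    p=np.radians(phi); return ax+r*np.array([np.cos(p),np.sin(p)])+d*np.array([-np.sin(p),np.cos(p)])
def rows(start_phi,start_xy,targets):
    # tool y at board angle start_phi-180; tool x = board angle y+90 ; z down
    b=np.radians(start_phi-180); ty=np.array([np.cos(b),np.sin(b)]); tx=np.array([-np.sin(b),np.cos(b)])
    for phi,xy in targets:
        e=(xy-start_xy)*10; print(phi,np.round([e@tx,e@ty],2),"turn",round((start_phi-phi)/90,2))
E
python3 - <<'E'
from k import *
xy=tob(np.array(observe()["tcp_pos"])); print(xy)
s=pose(215,d=.0265); print("start",s)
rows(180,xy,[(215,s)])
rows(215,s,[(p,pose(p)) for p in(215,205,195,185,175,165,155,147,142,138,134)])
E
```

```text
hub [-0.01365891  0.05990264] tip [-0.07312199  0.02463421] 0.06913551951402903 210.672805152587 jawf [0.04861453 0.09049903] [-0.05030133  0.09078902]
[ 0.00518417 -0.08114886]
start [-0.04731104  0.00492768]
215 [ 0.86 -0.52] turn -0.39
215 [ 0.12 -0.  ] turn 0.0
205 [ 0.22 -0.02] turn 0.11
195 [ 0.33 -0.01] turn 0.22
185 [0.43 0.01] turn 0.33
175 [0.53 0.04] turn 0.44
165 [0.62 0.1 ] turn 0.56
155 [0.69 0.16] turn 0.67
147 [0.75 0.23] turn 0.76
142 [0.78 0.27] turn 0.81
138 [0.8  0.31] turn 0.86
134 [0.82 0.35] turn 0.9
```

The jaw is snug against a square mould, and the arm's tip is at about (320,336) in the crop. Next I'll move to the trailing side of the arm, descend, and sweep round the axis.

drive_tool(motion=[[[0.4, -0.52, 0, 0, 0, -0.2, -1], [0.86, -0.52, 0, 0, 0, -0.39, -1], [0.86, -0.52, 0, 0, 0, -0.39, -1], [0.86, -0.52, 0, 0, 0, -0.39, -1], [0.86, -0.52, 0, 0, 0, -0.39, -1], [0.86, -0.52, 0, 0, 0, -0.39, -1]]])

```text
time_s: 10.12
tcp_pos: [0.4931, -0.0483, 0.1239]
tool_rot: [[-0.297, 0.955, -0.001], [0.955, 0.297, 0.0], [0.0, -0.001, -1.0]]
ft_force: [-0.0, -0.2, -0.6]
finger_gap: 0.004
grip_force: 0.0
```

drive_tool(motion=[[[0, 0, 0.2, 0, 0, 0, -1], [0, 0, 0.38, 0, 0, 0, -1], [0, 0, 0.38, 0, 0, 0, -1], [0, 0, 0.38, 0, 0, 0, -1]]])

```text
time_s: 10.62
tcp_pos: [0.4935, -0.0485, 0.087]
tool_rot: [[-0.298, 0.955, 0.001], [0.955, 0.298, -0.0], [-0.0, 0.001, -1.0]]
ft_force: [0.0, 0.6, -0.7]
finger_gap: 0.001
grip_force: 0.0
```

Run:
```python
from k import *
s=observe();xy=tob(np.array(s["tcp_pos"])); print(xy,s["tcp_pos"],s["ft_force"])
R=np.array(s["tool_rot"]); print(np.degrees(np.arctan2(*(Rb.T@R[:2,1])[::-1])))
im=eyes.get_image("scene"); cv2.imwrite("pics/c5.png",cv2.resize(im["frame"][120:290,250:450],None,fx=3.5,fy=3.5,interpolation=cv2.INTER_CUBIC))
```

```text
hub [-0.01365891  0.05990264] tip [-0.07312199  0.02463421] 0.06913551951402903 210.672805152587 jawf [0.04861453 0.09049903] [-0.05030133  0.09078902]
[-0.04610264  0.00455693] [ 0.49354151 -0.04848217  0.08702003] [ 0.02537758  0.58516533 -0.70191741]
34.97355017256158
```

View pics/c5.png

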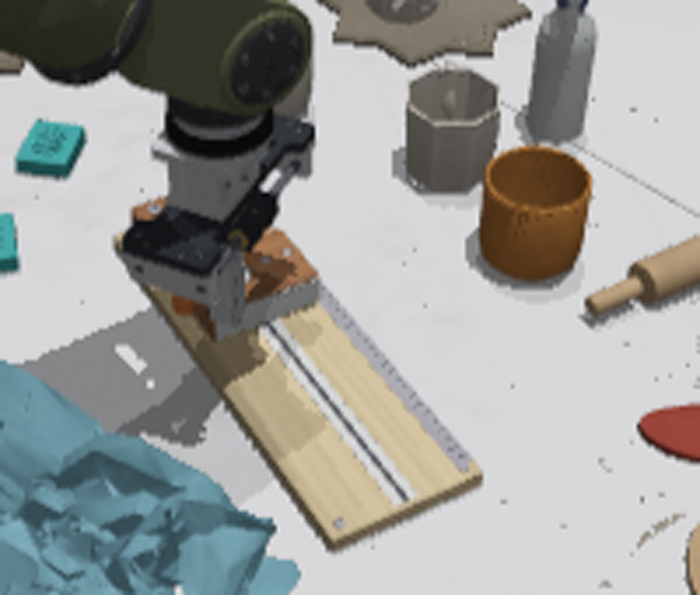

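The fingers are beside the trailing side of the orange arm (about (225,310) in the crop) and clear of the wood. Now I'll sweep.

drive_tool(motion=[[[0.12, 0, 0, 0, 0, 0, -1], [0.17, -0.01, 0, 0, 0, 0.05, -1], [0.22, -0.02, 0, 0, 0, 0.11, -1], [0.28, -0.02, 0, 0, 0, 0.16, -1], [0.33, -0.01, 0, 0, 0, 0.22, -1], [0.38, 0, 0, 0, 0, 0.27, -1], [0.43, 0.01, 0, 0, 0, 0.33, -1], [0.48, 0.02, 0, 0, 0, 0.39, -1], [0.53, 0.04, 0, 0, 0, 0.44, -1], [0.58, 0.07, 0, 0, 0, 0.5, -1], [0.62, 0.1, 0, 0, 0, 0.56, -1], [0.66, 0.13, 0, 0, 0, 0.62, -1], [0.69, 0.16, 0, 0, 0, 0.67, -1], [0.72, 0.19, 0, 0, 0, 0.71, -1], [0.75, 0.23, 0, 0, 0, 0.76, -1], [0.75, 0.23, 0, 0, 0, 0.76, -1]]])

```text
time_s: 12.68
tcp_pos: [0.4927, 0.0307, 0.0867]
tool_rot: [[0.777, 0.63, 0.0], [0.63, -0.777, 0.0], [0.0, 0.0, -1.0]]
ft_force: [0.1, -0.0, 0.1]
finger_gap: 0.004
grip_force: 0.0
```

Run:
```python
from k import *
s=observe();xy=tob(np.array(s["tcp_pos"])); print(xy,pose(147),s["ft_force"],s["wrist_torque"])
R=np.array(s["tool_rot"]); a=np.degrees(np.arctan2(*(Rb.T@R[:2,1])[::-1]));print(a)
rows(180+a,xy,[(p,pose(p)) for p in (145,142,140,138,136,134)])
```

```text
hub [-0.01365891  0.05990264] tip [-0.07312199  0.02463421] 0.06913551951402903 210.672805152587 jawf [0.04861453 0.09049903] [-0.05030133  0.09078902]
[-0.07086801  0.07977205] [-0.07154016  0.07933098] [ 0.06581925 -0.01892076  0.05880561] [-0.07516328  0.14219373  0.03195065]
-33.34256486875204
145 [ 0.01 -0.01] turn 0.02
142 [ 0.04 -0.01] turn 0.05
140 [ 0.06 -0.02] turn 0.07
138 [ 0.09 -0.02] turn 0.1
136 [ 0.11 -0.02] turn 0.12
134 [ 0.13 -0.02] turn 0.14
```

drive_tool(motion=[[[0.03, -0.01, 0, 0, 0, 0.03, -1], [0.06, -0.02, 0, 0, 0, 0.07, -1], [0.09, -0.02, 0, 0, 0, 0.1, -1]]])

```text
time_s: 13.05
tcp_pos: [0.496, 0.0359, 0.086]
tool_rot: [[0.866, 0.5, -0.007], [0.5, -0.866, -0.003], [-0.008, -0.001, -1.0]]
ft_force: [-26.6, -22.3, 14.7]
finger_gap: 0.007
grip_force: 17.4
```

Run:
```python
from k import *
im=eyes.get_image("scene"); cv2.imwrite("pics/c6.png",cv2.resize(im["frame"][120:290,250:450],None,fx=3.5,fy=3.5,interpolation=cv2.INTER_CUBIC))
```

```text
hub [-0.01365891  0.05990264] tip [-0.07312199  0.02463421] 0.06913551951402903 210.672805152587 jawf [0.04861453 0.09049903] [-0.05030133  0.09078902]
```

View pics/c6.png

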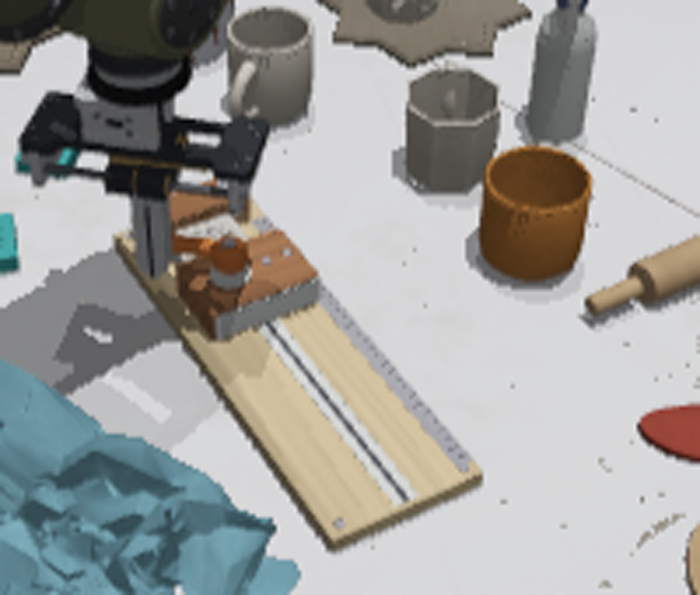

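It is against the firm stop, at about 35 N with the arm turned. I'll back off and check.

drive_tool(motion=[[[-0.15, 0, 0, 0, 0, 0, -1], [-0.3, 0, 0, 0, 0, 0, -1], [-0.3, 0, -0.5, 0, 0, 0, -1], [-0.3, 0, -1, 0, 0, 0, -1], [-0.3, 0, -1, 0, 0, 0, -1]]])

```text
time_s: 13.72
tcp_pos: [0.4736, 0.0222, 0.1899]
tool_rot: [[0.866, 0.5, 0.007], [0.5, -0.866, -0.0], [0.006, 0.004, -1.0]]
ft_force: [-0.3, -0.5, -1.1]
finger_gap: 0.007
grip_force: 0.0
```

drive_tool(motion=[[[-0.9, -1, 0, 0, 0, 0, -1], [-0.9, -1, 0, 0, 0, 0, -1], [-0.9, -1, 0, 0, 0, 0, -1], [-0.9, -1, 0, 0, 0, 0, -1]]])

```text
time_s: 14.22
tcp_pos: [0.3447, 0.064, 0.1864]
tool_rot: [[0.866, 0.5, 0.001], [0.5, -0.866, 0.0], [0.001, 0.0, -1.0]]
ft_force: [0.4, -0.1, 1.0]
finger_gap: 0.004
grip_force: 0.0
```

Run:
```python
from h import *
s=observe();print(s["tcp_pos"],s["ft_force"])
a=eyes.get_image("top")["frame"][165:275,245:425]; b=eyes.get_image("scene")["frame"][150:260,250:430]
cv2.imwrite("pics/c7.png",np.hstack([cv2.resize(x,None,fx=2.2,fy=3.3*2/3) if 0 else cv2.resize(x,None,fx=2.2,fy=2.2,interpolation=cv2.INTER_CUBIC) for x in(a,b)]))
```

```text
[0.34465989 0.06401279 0.18636072] [ 0.36968284 -0.13575205  0.9790082 ]
```

View pics/c7.png

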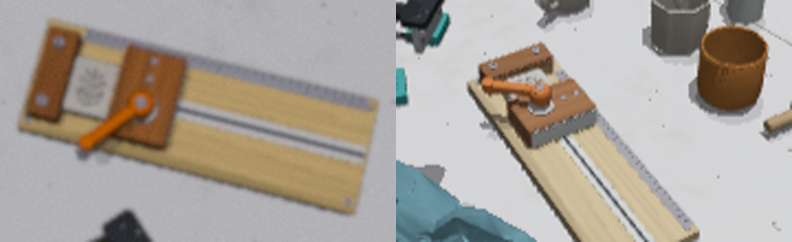

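The mould is square between the jaw and the stop. The knob arm runs from (142,102) to (85,144), about 144° in board axes (roughly 1.24 rad of turn), and the robot is clear.

```bash
python3 -c "
from cell import ctrl
print(ctrl.finish_job())"
```

```text
the job is handed in; nothing more can be done
None
```

The job is handed in, with no verdict returned: the mould is held square between the jaw and the fixed stop, the knob is turned clockwise to its firm stop (about 1.24 of 1.3 rad by camera), the mug, pot and rubber rib were not touched, and the clock stood at about 14 s.

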